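Start the hand screw of a mould clamp

ROBOT

A 6-joint arm with a two-finger parallel gripper is mounted at the origin on the work surface. World frame = base frame: x ahead of the robot, y to its left, z up, the work surface at z = 0. Lengths are in m, angles in rad, forces in N, time in s.
With the tool pointing down it reaches from about 0.375 to 0.925 m from the base axis. Payload 5.7 kg.
Tool frame: the origin (TCP) lies midway between the tips of the shut fingers; the grasp point (between the pads) lies 19 mm behind it; z points along the fingers, y is the line along which they close (so a half turn about z gives the same grasp; the last joint's range is limited). The gripper opens to 88 mm and grips with 3 to 60 N. Pads are 20 mm wide; open, the fingers measure 115 mm over their backs; the gripper's body (75 mm by 178 mm) begins 61 mm behind the grasp point.
Start: joints at [-1.231, 0.359, 1.51, -0, 1.272, -0.115], TCP at [0.264, -0.539, 0.223] pointing down, gripper open.
Joint ranges: [-2.97, 2.97], [-1.01, 2.36], [0.21, 2.38], [-0.96, 4.11], [0.2, 2.71], [-2.98, 2.98]. Speed limits (rad/s): [2.39, 2.39, 3.14, 3.14, 3.14, 3.14].

INTERFACE

Orientations are given as a unit quaternion [x, y, z, w].
In Python, from bench import move_ptp, servo_line, goto_joints, move_gripper, sleep, inverse_kinematics, capture, PlanningError, close_job, spot_in, silhouettes, current_clock, current_joint_pos, current_qvel, current_joint_torque, current_position, current_orientation, current_force, current_torque, current_finger_gap, current_grip_force gives the robot as it stands. Calls block until the motion is done:
- move_ptp(position, orientation): joint-space move of the TCP to a pose.
- servo_line(position, orientation=None, rate=0.15, contact_N=None): straight line of the TCP; orientation=None keeps the orientation; rate is the mean speed in m/s. With contact_N (N) it stops when the force on the tool has changed by that much, and returns True; else False.
- goto_joints(angles): joint-space move.
- move_gripper(opening): finger opening in m; the grip force is fixed at half the most; returns when the fingers have stopped.
- sleep(seconds).
- inverse_kinematics(position, orientation): joint angles nearest the present ones, or None.
- capture(name): name is "scene" or "top"; returns a dict with "image" (420x560x3 uint8, blue, green, red), "range_z" (420x560 float32, m along the optical axis (not along the pixel's ray), 0 where there is no reading), "intrinsics" (3x3 intrinsics, pixels), "R" (3x3) and "t" (3): a world point X has camera coordinates R X + t. Camera axes: x right, y down, z forward; pixel columns grow to the right and rows downward; lengths in m; the calibration is good to about 2 mm. A picture is of the moment at which its call begins.
A pose or a line that the arm cannot do raises PlanningError and nothing moves.
- close_job(): hands the job in; it is judged then, once.
Trained networks look in the newest picture that a camera, given by its name, has taken for a name from the list of things; names that differ only in an ending like _2 or _b are one class to them, and where a whole thing is asked for, a point or a joint stands for the part that bears it (a point fixed in the world has none). Each returns a list of dicts, best first, with "conf" (0 to 1); they miss things now and then, are a little off and sometimes report something else, mostly with a low value. They report only what shows in the picture. A call takes as long as a camera call.
- spot_in(camera, query): "xy" ([column, row] in pixels, amid what is visible of it).
- silhouettes(camera, query): "region" (420x560 bool, what is visible of it) and "xy" ([column, row] in pixels, amid what is visible of it).
Readings, each from a call of its own:
- current_clock(): time.
- current_joint_pos(): joint angles.
- current_qvel(): joint speeds.
- current_joint_torque(): joint torques, N m.
- current_position(): TCP position.
- current_orientation(): TCP orientation.
- current_force(): force on the tool from outside, world axes, zero at the start.
- current_torque(): the same for the moment, N m.
- current_finger_gap(): finger opening in m.
- current_grip_force(): force on a finger pad.
Only numpy, scipy, OpenCV 4.12 (cv2) and the standard library are available. Lean on these libraries where they do the work, as an engineer would, in place of code of your own. Each camera call takes 0.05 s, during which the arm holds its last target. There are 200 camera calls.

TASK

Start the hand screw of the mould clamp in its threaded boss: turn its knob backward (anticlockwise from above) until you feel the screw drop into the mouth of the thread, then turn it forward (clockwise) one full turn, so that it is started but not pressing on the mould. Finish while still gripping the knob, holding it still in that position, and leave the pottery and tools around it where they are.

Things in the scene. Friction and masses are not known exactly. Their poses are not given: they have to be found in the camera images.
- clamp: Mould clamp fixed to the table: dark wooden base 200 x 200 x 20 mm, two steel posts at y = +-85 mm, and a steel bridge along its y axis (200 mm long, 45 mm wide, top 150 mm above the table; bolt ends on it to 158 mm). Under it lies a white plaster mould, top at 75 mm. Origin: centre of the base's underside, straight below the screw's axis; z up.
- boss_top (a point): Centre of the top of the round steel threaded boss, 40 mm in diameter, that stands upright in the middle of the bridge, 180 mm above the table. The screw's 18 mm stem goes down into it. The mouth of the thread inside cannot be seen: the screw meets it 1.4 to 3.8 rad backward of its start.
- knob: Round black fluted knob on top of the hand screw, 44 mm in diameter, 30 mm high, a small steel dot off-centre on top. Origin: centre of its underside, on the vertical screw axis, 208 mm above the table minus screw_lift; z up. Turns and sinks with the screw. Can be gripped at any angle; open fingers can turn round it freely.
- knob_grip (a point): Middle of the knob, 15 mm above its underside, the height to grip. The screw (0.3 kg) rests in the boss by its weight alone and turns with little friction (0.03 N m). Fingers gripping the knob can hold it up over the mouth of the thread; it then drops when they let go.
- screw_turn (a joint): Turning of the hand screw in rad, growing forward (clockwise from above). Starts within -0.3 to 0.3. Free to turn many turns either way. A hand that grips the knob through more than about a third of a turn without following its rise and fall (8 mm a turn) can force the thread to skip.
- screw_lift (a joint): How far the screw has sunk (m, down +). 8 mm a turn. At first it rests on the end of the thread (0.002 to 0.005); turned backward it climbs to 0 and drops to 0.008 at the mouth. Turned back farther it climbs again from 0.008: let it drop within a quarter turn. Forward from the mouth it sinks to 0.016 in one turn; a gripping hand must follow. 1.5 mm up-and-down play; travel ends at 0.021.
- cup_a: Bystander: brown cup upside down, 74 mm across the rim, 72 mm high, beside the clamp on its +y side; origin under its centre; must not be shifted.
- cup_b: Bystander: brown cup like cup_a, on the clamp's -y side; origin under its centre; must not be shifted.
- cup_c: Bystander: pale cup like cup_a, off to the right; origin under its centre; must not be shifted.
- saucers: Bystander: pale stack of saucers, 110 mm across, 46 mm high, beyond the clamp; origin under its centre; must not be shifted.
- bowl: Bystander: dark bowl, 110 mm across, 50 mm high, off to the left; origin under its centre; must not be shifted.
- rib: Bystander: flat wooden potter's rib 110 x 50 x 7 mm, to the left; origin under its centre; must not be shifted.
- brush: Bystander: wooden-handled brush lying to the right of the clamp; origin under its middle; must not be shifted.

How it is judged:
On the way, in this order (a step that is already met when the one before it is completed fails the run):
1. turned backward, the screw has dropped into the mouth of the thread (value of joint screw_lift between 0.0056 and 0.0095 m and value of joint screw_turn below -0.6 rad), for 0.1 s.
2. turned forward about one turn, the screw is started in the thread (value of joint screw_lift between 0.013 and 0.019 m), for 0.2 s.
At the end, for the whole second after the job is handed in: The screw has sunk 13 to 19 mm (one turn, give or take a third, from the mouth of the thread; nominal 16 mm), and the fingers still grip the knob (over 5 N) and hold it still (all of step 2 and contact force between the fingers and knob above 5 N and velocity of joint screw_turn between -0.15 and 0.15 rad/s and velocity of joint screw_lift between -0.01 and 0.01 m/s); the arm keeps its last pose, push and grip.
It fails at once if screwed down beyond a good turn and a half (value of joint screw_lift above 0.0203 m).
It fails at once if a bystander shifted by more than 20 mm (distance of any of cup_a, cup_b, cup_c, saucers, bowl, rib, brush from where it was at the start of the episode above 0.02 m).
It also fails if it takes over 67 s, if anything falls off the work surface, if the arm or the gripper's body presses on something with over 40 N, if the wrist force passes 120 N, or if a joint passes its speed limit or range.

## Working session

There is one attempt and no reset: what is moved stays moved. The work goes in short steps, each a Python script; the robot and the scene stay as the last script left them, time stands still between calls to the robot, and variables do not carry over. Pictures are saved under pics/ and viewed, at most 10 in all, crops included, and the job is handed in when it is done.

```bash
mkdir -p pics
cat > h.py <<'E'
from bench import *
import numpy as np, cv2
def world(c,u,v,z=None):
    K=c["intrinsics"];d=z if z else c["range_z"][int(v),int(u)]
    p=np.linalg.inv(K)@np.array([u,v,1.0])*d
    return c["R"].T@(p-c["t"])
def cloud(c,m):
    v,u=np.nonzero(m&(c["range_z"]>0));d=c["range_z"][v,u]
    p=(np.linalg.inv(c["intrinsics"])@np.vstack([u,v,np.ones(len(u))]))*d
    return (c["R"].T@(p-c["t"][:,None])).T
E
python3 - <<'E'
from h import *
ims=[]
for n in("scene","top"):
    c=capture(n); ims.append(c["image"]); print(n,"cam",-c["R"].T@c["t"])
    for q in("knob","clamp","cup_a","cup_c","saucers","bowl"):
        for s in silhouettes(n,q)[:3]:
            p=cloud(c,s["region"])
            if len(p): print(q,round(s["conf"],2),s["xy"],len(p),np.median(p,0).round(3),np.percentile(p,2,0).round(3),np.percentile(p,98,0).round(3))
    cv2.imwrite(f"pics/{n}0.png",c["image"])
print(current_clock(),current_joint_pos(),current_orientation())
E
```

```text
scene cam [ 0.97173068 -0.5704435   1.08334859]
knob 0.46 [271.0, 187.9] 204 [ 0.524 -0.019  0.233] [ 0.501 -0.033  0.213] [0.542 0.004 0.238]
clamp 0.62 [275.7, 229.4] 3441 [ 0.546 -0.039  0.035] [ 0.417 -0.124  0.01 ] [0.629 0.092 0.235]
cup_a 0.89 [216.2, 353.2] 702 [ 0.648 -0.429  0.068] [ 0.612 -0.458  0.001] [ 0.67  -0.397  0.074]
cup_a 0.78 [285.3, 182.4] 224 [0.47  0.147 0.067] [0.42  0.121 0.003] [0.483 0.172 0.077]
cup_a 0.72 [248.5, 274.7] 594 [ 0.58  -0.208  0.06 ] [ 0.546 -0.233 -0.   ] [ 0.604 -0.171  0.074]
cup_c 0.89 [216.2, 353.2] 702 [ 0.648 -0.429  0.068] [ 0.612 -0.458  0.001] [ 0.67  -0.397  0.074]
cup_c 0.78 [285.3, 182.4] 224 [0.47  0.147 0.067] [0.42  0.121 0.003] [0.483 0.172 0.077]
cup_c 0.72 [248.5, 274.7] 594 [ 0.58  -0.208  0.06 ] [ 0.546 -0.233 -0.   ] [ 0.604 -0.171  0.074]
saucers 0.73 [327.7, 282.6] 1214 [ 0.785 -0.094  0.046] [ 0.731 -0.139  0.001] [ 0.833 -0.035  0.05 ]
saucers 0.27 [272.4, 230.5] 3382 [ 0.546 -0.038  0.037] [ 0.416 -0.122  0.014] [0.629 0.09  0.235]
bowl 0.82 [358.9, 151.5] 564 [0.59  0.462 0.028] [0.547 0.39  0.   ] [0.644 0.494 0
[... 476 characters left out ...]
  0.067] [ 0.602 -0.448  0.001] [ 0.664 -0.389  0.074]
cup_c 0.91 [223.2, 252.0] 384 [0.449 0.142 0.067] [0.414 0.115 0.002] [0.479 0.171 0.075]
cup_c 0.78 [326.0, 214.4] 356 [ 0.569 -0.186  0.068] [ 0.539 -0.218  0.004] [ 0.6   -0.161  0.074]
cup_c 0.7 [398.4, 195.7] 428 [ 0.633 -0.412  0.067] [ 0.602 -0.448  0.001] [ 0.664 -0.389  0.074]
saucers 0.86 [293.9, 145.9] 938 [ 0.78  -0.082  0.045] [ 0.729 -0.135  0.002] [ 0.833 -0.033  0.051]
bowl 0.75 [132.0, 209.0] 836 [0.597 0.455 0.021] [0.548 0.398 0.002] [0.643 0.493 0.052]
0.7 [-1.23109046e+00  3.58750123e-01  1.51037975e+00 -1.09053233e-05
  1.27252572e+00 -1.15081823e-01] [ 9.74256870e-01  2.25440790e-01 -8.70607669e-06 -3.06878221e-05]
```

```bash
cat >> h.py <<'E'
def knob(n,c0,r=0.035):
    c=capture(n);p=cloud(c,np.ones((420,560),bool))
    m=(np.hypot(p[:,0]-c0[0],p[:,1]-c0[1])<r)&(p[:,2]>.205)&(p[:,2]<.245)
    p=p[m]
    if len(p)<30: return len(p),None,None
    zt=np.median(p[p[:,2]>np.percentile(p[:,2],50)-.003][:,2])
    t=p[abs(p[:,2]-zt)<.004]
    (x,y),rad=cv2.minEnclosingCircle(t[:,:2].astype(np.float32))
    return len(t),np.r_[t[:,:2].mean(0),zt],(x,y,rad)
def quat(a): # tool down, closing axis rotated by a about world z
    return np.array([np.cos(a/2),np.sin(a/2),0,0])
E
python3 - <<'E'
from h import *
for n in("top","scene"):
    print([knob(n,(.521,-.01)) for _ in range(2)])
for a in np.arange(-3,3.2,.5):
    q=inverse_kinematics([.521,-.01,.201],quat(a)); print(round(a,1),None if q is None else np.round(q,2))
E
python3 -c "
import cv2
a=cv2.imread('pics/top0.png')[130:330,170:400];cv2.imwrite('pics/topc.png',cv2.resize(a,None,fx=3,fy=3)[:600,:690])"
```

```text
[(179, array([ 0.51919112, -0.00933817,  0.23399818]), (0.5193807482719421, -0.009108372963964939, 0.022354187443852425)), (181, array([ 0.51983875, -0.00983011,  0.23391276]), (0.5203810930252075, -0.009732196107506752, 0.022383298724889755))]
[(148, array([ 0.52145308, -0.01362046,  0.234396  ]), (0.5201407670974731, -0.012771021574735641, 0.02282041311264038)), (153, array([ 0.52139069, -0.01347118,  0.23412735]), (0.5203898549079895, -0.012707648798823357, 0.023286880925297737))]
-3.0 [-0.15  0.27  1.71 -0.    1.17 -1.86]
-2.5 [-0.15  0.27  1.71 -0.    1.17 -2.36]
-2.0 [-0.15  0.27  1.71 -0.    1.17 -2.86]
-1.5 [-0.15  0.27  1.71 -0.    1.17  2.92]
-1.0 [-0.15  0.27  1.71 -0.    1.17  2.42]
-0.5 [-0.15  0.27  1.71 -0.    1.17  1.92]
0.0 [-0.15  0.27  1.71 -0.    1.17  1.42]
0.5 [-0.15  0.27  1.71 -0.    1.17  0.92]
1.0 [-0.15  0.27  1.71 -0.    1.17  0.42]
1.5 [-0.15  0.27  1.71 -0.    1.17 -0.08]
2.0 [-0.15  0.27  1.71 -0.    1.17 -0.58]
2.5 [-0.15  0.27  1.71 -0.    1.17 -1.08]
3.0 [-0.15  0.27  1.71 -0.    1.17 -1.58]
```

View pics/topc.png

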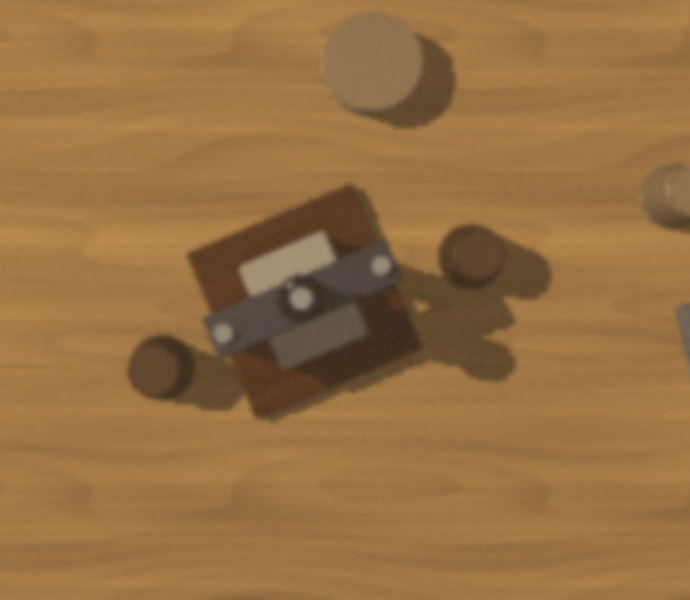

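```bash
cat >> h.py <<'E'
def rep(s=""): print(s,"t%.2f"%current_clock(),"pos",current_position().round(4) if hasattr(current_position(),'round') else current_position(),"F",np.round(current_force(),1),"T",np.round(current_torque(),2),"gap %.4f grip %.1f q6 %.2f"%(current_finger_gap(),current_grip_force(),current_joint_pos()[5]))
E
python3 - <<'E'
from h import *
x,y=.520,-.011; a=-1.4
p=current_position(); servo_line([p[0],p[1],.32],rate=.3)
move_ptp([x,y,.30],quat(a)); rep("above")
move_gripper(.07)
servo_line([x,y,.200],rate=.15); rep("down")
move_gripper(0.03); rep("grip")
E
```

```text
above t3.86 pos [ 0.52   -0.0114  0.2998] F [ 0.   0.4 -0.9] T [0.12 0.02 0.05] gap 0.0877 grip 0.0 q6 2.82
down t5.17 pos [ 0.5206 -0.0111  0.2006] F [-0.9  0.5  0.4] T [ 0.15 -0.09  0.03] gap 0.0700 grip 0.0 q6 2.82
grip t5.71 pos [ 0.52   -0.0111  0.2004] F [-1.7 -0.4  3.1] T [ 0.01  0.27 -0.  ] gap 0.0438 grip 30.0 q6 2.82
```

```bash
cat >> h.py <<'E'
L=.008/(2*np.pi); X,Y=.520,-.011
def turn(a0,a1,z0,n,sgn_follow=1): # a + = backward -> rises
    for a in np.linspace(a0,a1,n+1)[1:]:
        move_ptp([X,Y,z0+L*(a-a0)],quat(a)); rep("a%.2f"%a)
    return z0+L*(a1-a0)
E
python3 - <<'E'
from h import *
z=turn(-1.4,.5,.2003,4); print(z)
move_gripper(.07); rep("open")
servo_line([X,Y,z+.09],rate=.25)
print(knob("scene",(.521,-.012)))
cv2.imwrite("pics/s1.png",cv2.resize(capture("scene")["image"][100:280,180:380],None,fx=3,fy=3))
E
```

```text
a-0.92 t6.23 pos [ 0.5199 -0.011   0.201 ] F [-1.8  0.5  2.3] T [0.05 0.22 0.02] gap 0.0439 grip 30.0 q6 2.34
a-0.45 t6.76 pos [ 0.5199 -0.0109  0.2015] F [-1.7  0.5  3.9] T [0.16 0.24 0.09] gap 0.0435 grip 30.0 q6 1.87
a0.02 t7.28 pos [ 0.5199 -0.0109  0.2022] F [-1.9  0.9  2.9] T [0.33 0.3  0.1 ] gap 0.0434 grip 30.0 q6 1.40
a0.50 t7.81 pos [ 0.5198 -0.0108  0.2027] F [-1.6  0.7  3. ] T [0.4  0.46 0.08] gap 0.0436 grip 30.0 q6 0.92
0.2027191551349968
open t8.42 pos [ 0.52   -0.011   0.2027] F [0.  0.8 0.6] T [-0.01 -0.06 -0.05] gap 0.0698 grip 0.0 q6 0.92
(117, array([ 0.52364996, -0.01506236,  0.23674021]), (0.5209507942199707, -0.012143832631409168, 0.023022420704364777))
```

View pics/s1.png

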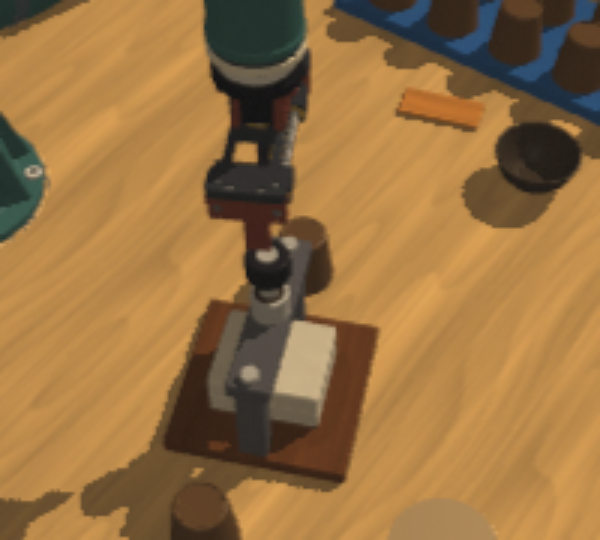

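Run:
```python
from h import *
a=.5; z=.2027; zk=.2367
for i in range(4):
    servo_line([X,Y,z],rate=.25); move_gripper(.03); rep("grip")
    z=turn(a,a+.6,z,2); a+=.6
    move_gripper(.07); rep("open")
    servo_line([X,Y,z+.09],rate=.25)
    k=knob("scene",(.521,-.012)); print(i,a,z,k)
    if k[1] is None or k[1][2]<zk-.003: break
    zk=k[1][2]
```

```text
grip t10.07 pos [ 0.5206 -0.0109  0.2035] F [-0.4  1.1  4. ] T [0.22 0.04 0.  ] gap 0.0437 grip 30.0 q6 0.92
a0.80 t10.46 pos [ 0.5205 -0.0108  0.2037] F [-0.7  1.5  5.9] T [0.36 0.17 0.05] gap 0.0435 grip 30.0 q6 0.62
a1.10 t10.85 pos [ 0.5203 -0.0108  0.204 ] F [0.2 2.5 6.4] T [0.5  0.14 0.11] gap 0.0435 grip 30.0 q6 0.32
open t11.46 pos [ 0.52   -0.011   0.2034] F [ 0.3 -0.8  1. ] T [-0.02 -0.03  0.02] gap 0.0702 grip 0.0 q6 0.32
0 1.1 0.2034639437268411 (134, array([ 0.52133913, -0.01419905,  0.23786676]), (0.5209735035896301, -0.012191494926810265, 0.023041563108563423))
grip t13.06 pos [ 0.5203 -0.011   0.2042] F [-1.3  0.5  5.2] T [0.11 0.27 0.06] gap 0.0438 grip 30.0 q6 0.32
a1.40 t13.45 pos [ 0.5201 -0.0109  0.2035] F [ 1.2  0.9 -3.3] T [ 0.12 -0.45  0.02] gap 0.0437 grip 30.0 q6 0.02
a1.70 t13.84 pos [ 0.5201 -0.0108  0.2041] F [ 1.2  1.5 -2.8] T [ 0.33 -0.45  0.08] gap 0.0435 grip 30.0 q6 -0.28
open t14.45 pos [ 0.52   -0.011   0.2043] F [-0.7  0.2 -0.4] T [ 0.03 -0.1  -0.01] gap 0.0701 grip 0.0 q6 -0.28
1 1.7000000000000002 0.2042278874536822 (145, array([ 0.52183707, -0.01265405,  0.23031393]), (0.5200788974761963, -0.01200390886515379, 0.02405472844839096))
```

Run:
```python
from h import *
move_ptp([X,Y,.29],quat(2.0)); servo_line([X,Y,.1963],rate=.2); move_gripper(.03); rep("grip")
z=turn(2.0,-1.35,.1963,5)
move_gripper(.07); rep("open")
servo_line([X,Y,z+.09],rate=.25)
print(z,knob("scene",(.521,-.012)),knob("scene",(.521,-.012))[1])
```

```text
grip t16.55 pos [ 0.5203 -0.0112  0.1969] F [-0.3 -0.3  4.8] T [-0.15  0.15  0.04] gap 0.0439 grip 30.0 q6 -0.58
a1.33 t17.23 pos [ 0.52   -0.0112  0.1959] F [-1.2 -0.4  5. ] T [-0.26  0.23 -0.14] gap 0.0435 grip 30.0 q6 0.09
a0.66 t17.92 pos [ 0.52   -0.0113  0.195 ] F [-1.4 -1.6  6. ] T [-0.37  0.34 -0.09] gap 0.0436 grip 30.0 q6 0.75
a-0.01 t18.60 pos [ 0.5198 -0.0113  0.194 ] F [-2.4 -2.   5.8] T [-0.53  0.61 -0.12] gap 0.0436 grip 30.0 q6 1.42
a-0.68 t19.28 pos [ 0.5195 -0.0112  0.1931] F [-3. -2.  6.] T [-0.36  0.81 -0.05] gap 0.0434 grip 30.0 q6 2.09
a-1.35 t19.97 pos [ 0.5194 -0.0108  0.1924] F [-4.7 -0.4  8.3] T [ 0.05  0.94 -0.07] gap 0.0434 grip 30.0 q6 2.76
open t20.57 pos [ 0.52  -0.011  0.192] F [ 0.   0.5 -0.1] T [ 0.14 -0.05  0.04] gap 0.0703 grip 0.0 q6 2.77
0.19203464752513721 (144, array([ 0.52115118, -0.01319884,  0.22619905]), (0.5214607119560242, -0.012502981349825859, 0.022764338180422783)) [ 0.52157332 -0.01290628  0.22600664]
```

Run:
```python
from h import *
move_ptp([X,Y,.28],quat(2.0)); servo_line([X,Y,.192],rate=.2); move_gripper(.03); rep("grip")
z=turn(2.0,-1.3,.192,5)
sleep(.5); rep("end"); print(knob("scene",(.521,-.012)),knob("top",(.521,-.012)))
cv2.imwrite("pics/s2.png",cv2.resize(capture("scene")["image"][100:280,180:380],None,fx=3,fy=3))
```

```text
grip t25.12 pos [ 0.5201 -0.0112  0.1926] F [-1.6 -0.4  4.6] T [-0.18  0.17  0.04] gap 0.0437 grip 30.0 q6 -0.58
a1.34 t25.80 pos [ 0.5198 -0.0114  0.1916] F [-2.9 -1.4  6.8] T [-0.38  0.4  -0.12] gap 0.0435 grip 30.0 q6 0.08
a0.68 t26.48 pos [ 0.5196 -0.0114  0.1907] F [-3.6 -1.8  7.6] T [-0.41  0.6  -0.13] gap 0.0436 grip 30.0 q6 0.74
a0.02 t27.15 pos [ 0.5194 -0.0112  0.1899] F [-3.9 -0.6  7.4] T [-0.32  0.67 -0.13] gap 0.0436 grip 30.0 q6 1.40
a-0.64 t27.82 pos [ 0.5193 -0.0109  0.189 ] F [-3.2 -0.1  7.6] T [-0.2  0.8 -0.1] gap 0.0436 grip 30.0 q6 2.06
a-1.30 t28.50 pos [ 0.5194 -0.0106  0.1882] F [-3.1  1.8  6.4] T [ 0.18  0.78 -0.12] gap 0.0438 grip 30.0 q6 2.72
end t29.00 pos [ 0.5194 -0.0105  0.1882] F [-3.4  1.   7.9] T [ 0.17  0.76 -0.1 ] gap 0.0436 grip 30.0 q6 2.72
(132, array([ 0.51975428, -0.01497786,  0.22271111]), (0.5210748314857483, -0.013353913091123104, 0.03208151459693909)) (0, None, None)
```

View pics/s2.png

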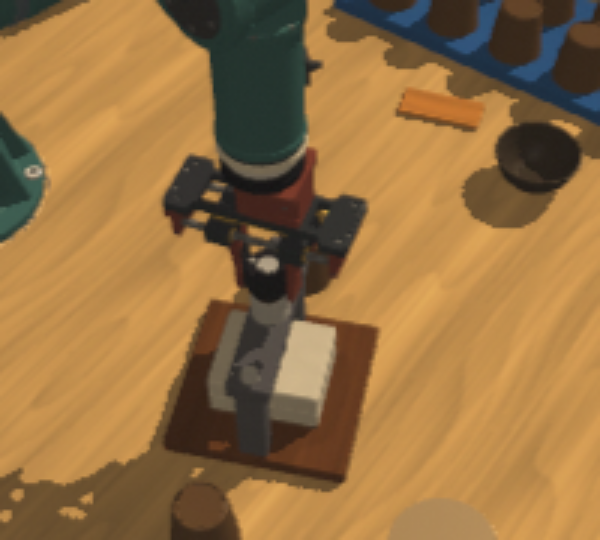

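The picture shows the fingers closed on the knob at crop (268,275), sunk close to the boss. Its top is at about 0.222 m, so the lift is about 16 mm. The grip is 30 N and everything else visible is where it was.

```bash
python3 -c "
from bench import *
print(close_job())"
```

```text
the job is handed in; nothing more can be done
None
```

The job is handed in: I turned the screw back until it dropped into the mouth of the thread, then forward about one turn to roughly 16 mm sunk, and the fingers still grip the knob at 30 N and hold it still; the verdict was not shown.

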